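# Pin the cutting die from the tool drawer

## Task

Get the gasket-cutting die ready for the press: pull the cabinet's top drawer fully out by its handle and put every locking pin you find in it down through a lug hole of the die, one pin to a lug, until its collar sits on the lug, with the long end of its flag lined up over that lug's white line. When all the pins are in, push the drawer fully shut; leave the other things on the bench alone and do not tip the die.

Things in the scene. Friction and masses are not known exactly. Their poses are not given: they have to be found in the camera images.
- cab_drawer0 (a joint): slide of the top drawer of the grey two-drawer cabinet, m: 0 shut, 0.161 fully out (end stop); about 1 N of friction, no spring, stays where left
- cab_drawer0_handle (a point): middle of the top drawer's handle, a level steel bar 11 mm thick and 120 mm long, 35 mm in front of the drawer's face (29 mm free behind it) and about 38 mm below the cabinet's top. Axes are the drawer's: x points into the cabinet (the drawer opens along -x), y along the bar, z up
- cab: grey two-drawer cabinet, 235 x 360 x 204 mm, fixed; origin under its centre, front to its -x. In the top drawer a wooden block has four 14 mm pockets in a row 64 mm apart, 120 mm behind the handle bar; each pin's collar rests on the block's top, 146 mm above the bench. Drawer walls end 36 mm (front 45 mm) above the block; a tin and a box are fixed on the cabinet's top, at the back
- pinA: steel locking pin, 60 g, upright in the top drawer's block (or absent). Origin on its axis at the underside of its collar; z up, x towards the flag's long end. Collar: 26 mm across, z 0 to 6 mm. Shank below: 10 mm diameter, 30 mm long, the last 7 mm tapering to 5 mm. Black flag grip on top: flat plate 10 mm thick (y), x -10 to +28 mm, z 6 to 38 mm
- pinA_flag (a point): point in the long end of this pin's flag, 24 mm from the pin's axis (pin x), 22 mm above the collar's underside
- pinB: steel locking pin, 60 g, upright in the top drawer's block (or absent). Origin on its axis at the underside of its collar; z up, x towards the flag's long end. Collar: 26 mm across, z 0 to 6 mm. Shank below: 10 mm diameter, 30 mm long, the last 7 mm tapering to 5 mm. Black flag grip on top: flat plate 10 mm thick (y), x -10 to +28 mm, z 6 to 38 mm
- pinB_flag (a point): point in the long end of this pin's flag, 24 mm from the pin's axis (pin x), 22 mm above the collar's underside
- pinC: steel locking pin, 60 g, upright in the top drawer's block (or absent). Origin on its axis at the underside of its collar; z up, x towards the flag's long end. Collar: 26 mm across, z 0 to 6 mm. Shank below: 10 mm diameter, 30 mm long, the last 7 mm tapering to 5 mm. Black flag grip on top: flat plate 10 mm thick (y), x -10 to +28 mm, z 6 to 38 mm
- pinC_flag (a point): point in the long end of this pin's flag, 24 mm from the pin's axis (pin x), 22 mm above the collar's underside
- pinD: steel locking pin, 60 g, upright in the top drawer's block (or absent). Origin on its axis at the underside of its collar; z up, x towards the flag's long end. Collar: 26 mm across, z 0 to 6 mm. Shank below: 10 mm diameter, 30 mm long, the last 7 mm tapering to 5 mm. Black flag grip on top: flat plate 10 mm thick (y), x -10 to +28 mm, z 6 to 38 mm
- pinD_flag (a point): point in the long end of this pin's flag, 24 mm from the pin's axis (pin x), 22 mm above the collar's underside
- die: gasket-cutting die on its loose steel carrier plate, 210 x 240 x 10 mm, about 2.9 kg, lying on the bench; origin at the centre of the plate's underside, z up. It carries the four lugs
- lug1: lug at (-55, 70) mm in the die's x, y. Origin at the centre of its hole, on its upper face, 55 mm above the bench; z up, x along the white painted line, away from the hole. Top plate 20 mm thick, 38 mm wide, from x = -15 to +45 mm; through hole 12 mm in diameter, lightly chamfered, clear below to 45 mm under the upper face; the line runs from x = 14 to 44 mm
- lug2: lug at (-55, -70) mm in the die's x, y. Origin at the centre of its hole, on its upper face, 55 mm above the bench; z up, x along the white painted line, away from the hole. Top plate 20 mm thick, 38 mm wide, from x = -15 to +45 mm; through hole 12 mm in diameter, lightly chamfered, clear below to 45 mm under the upper face; the line runs from x = 14 to 44 mm
- lug3: lug at (55, 70) mm in the die's x, y. Origin at the centre of its hole, on its upper face, 55 mm above the bench; z up, x along the white painted line, away from the hole. Top plate 20 mm thick, 38 mm wide, from x = -15 to +45 mm; through hole 12 mm in diameter, lightly chamfered, clear below to 45 mm under the upper face; the line runs from x = 14 to 44 mm
- lug4: lug at (55, -70) mm in the die's x, y. Origin at the centre of its hole, on its upper face, 55 mm above the bench; z up, x along the white painted line, away from the hole. Top plate 20 mm thick, 38 mm wide, from x = -15 to +45 mm; through hole 12 mm in diameter, lightly chamfered, clear below to 45 mm under the upper face; the line runs from x = 14 to 44 mm
- tape_roll: bystander: grey roll of tape lying flat, 90 mm across, 24 mm high; leave alone
- mallet: bystander: hammer lying on the bench; leave alone
- brush: bystander: brush lying on the bench; leave alone
- washer_cup: bystander: steel bowl, 70 mm across, 50 mm high; leave alone

How it is judged:
By the outcome, as a careful person would: the job done as asked, in the order asked, and still so for the second after the job is handed in, with the robot touching nothing.
Of pinA, pinB, pinC, pinD only 3 to 4 are there at a start; the rules pass over those that are not, and their reading is None.
At some moment in a run one of die may be knocked a few centimetres aside while the robot is not near it.
It also fails if it takes over 210 s, if anything falls off the work surface, if the arm or the gripper's body presses on something with over 40 N, if the wrist force passes 120 N, or if a joint passes its speed limit or range.

## Robot

A 6-joint arm with a two-finger parallel gripper is mounted at the origin on the work surface. World frame = base frame: x ahead of the robot, y to its left, z up, the work surface at z = 0. Lengths are in m, angles in rad, forces in N, time in s.
With the tool pointing down it reaches from about 0.375 to 0.975 m from the base axis. Payload 3.8 kg.
Tool frame: the origin (TCP) lies midway between the tips of the shut fingers; the grasp point (between the pads) lies 19 mm behind it; z points along the fingers, y is the line along which they close (so a half turn about z gives the same grasp; the last joint's range is limited). The gripper opens to 88 mm and grips with 3 to 60 N. Pads are 18 mm wide; open, the fingers measure 123 mm over their backs; the gripper's body (75 mm by 187 mm) begins 45 mm behind the grasp point.
Start: joints at [-1.386, 0.264, 1.604, -0, 1.274, -0.037], TCP at [0.148, -0.658, 0.239] pointing down, gripper open.
Joint ranges: [-2.63, 2.63], [-0.94, 2.18], [0.31, 2.57], [-1.31, 4.45], [0, 2.66], [-2.55, 2.55]. Speed limits (rad/s): [2.57, 2.57, 3.14, 3.14, 3.14, 3.14].

## Interface

Orientations are given as a rotation vector (axis times angle).
In Python, from cell import manip, inverse_kinematics, cams, order gives the robot as it stands. Calls block until the motion is done:
- manip.move_pose(position, orientation): joint-space move of the TCP to a pose.
- manip.move_linear(position, rate=0.15, rot=None): straight line of the TCP; rot=None keeps the orientation; rate is the mean speed in m/s.
- manip.set_joints(angles): joint-space move.
- manip.set_gripper(opening, force=None): finger opening in m; force is the grip in N (None keeps the last); returns when the fingers have stopped.
- manip.dwell(seconds).
- inverse_kinematics(position, orientation): joint angles nearest the present ones, or None.
- manip.state(): the state.
- cams.capture(name): name is "scene" or "top" or "wrist"; returns a dict with "image" (480x640x3 uint8, blue, green, red), "z_map" (480x640 float32, m along the optical axis (not along the pixel's ray), 0 where there is no reading), "intrinsics" (3x3 intrinsics, pixels), "position" and "orientation" of the camera in the world; the wrist camera has in their place "T_tool_cam" (4x4, takes a point from camera to tool coordinates, whose origin is the TCP and whose axes are the flange's). Camera axes: x right, y down, z forward; pixel columns grow to the right and rows downward; lengths in m; the calibration is good to about 2 mm. The wrist camera is an equidistant fisheye: a pixel r from the principal point sees the ray r / f radians off the axis. A picture is of the moment at which its call begins: read the wrist's pose just before it.
A pose or a line that the arm cannot do raises manip.IKError and nothing moves.
- order.close_job(): hands the job in; it is judged then, once.
The state is a dict: "clock": time; "joint_pos": joint angles; "joint_velocities": joint speeds; "tau": joint torques, N m; "tool_pos": TCP position; "tcp_rot": TCP orientation; "contact_force": force on the tool from outside, world axes, zero at the start; "moment": the same for the moment, N m; "gripper_width": finger opening in m; "grasp_force": force on a finger pad.
Only numpy, scipy, OpenCV 4.12 (cv2) and the standard library are available. Lean on these libraries where they do the work, as an engineer would, in place of code of your own. Each camera call takes 0.05 s, during which the arm holds its last target. There are 200 camera calls.

## Working session

There is one attempt and no reset: what is moved stays moved. The work goes in short steps, each a Python script; the robot and the scene stay as the last script left them, time stands still between calls to the robot, and variables do not carry over. Pictures are saved under pics/ and viewed, at most 14 in all, crops included, and the job is handed in when it is done.

```bash
ls; mkdir -p pics; python3 - <<'E'
from cell import manip,cams
import cv2,numpy as np
s=manip.state();print(s)
for n in("scene","top"):
    c=cams.capture(n);cv2.imwrite(f"pics/{n}0.png",c["image"]);print(n,c["intrinsics"],c["position"],c["orientation"])
    np.savez(f"{n}0.npz",**{k:c[k] for k in c})
E
```

```text
pics
{'clock': 0.0, 'joint_pos': array([-1.38592132e+00,  2.64730293e-01,  1.60531963e+00,  2.19957581e-06,
        1.27370958e+00, -3.69528375e-02]), 'joint_velocities': array([-0.00107672, -0.00081244, -0.00042738, -0.00029685, -0.00173348,
        0.00022441]), 'tau': array([-1.62288008e-03, -5.02113998e+01, -3.56873059e+01,  7.30311382e-02,
        2.95113050e-02, -1.88203726e-04]), 'tool_pos': array([ 0.14834606, -0.65779021,  0.23743277]), 'tcp_rot': array([-3.12014098e+00, -3.47492160e-01,  2.48045575e-04]), 'contact_force': array([-0.05628573, -0.7632688 ,  0.66967774]), 'moment': array([-0.02288012,  0.04516669,  0.04363262]), 'grasp_force': 0.0, 'gripper_width': 0.0879350261557056}
scene [[519.14563975   0.         319.45575234]
 [  0.         519.14563975 236.69663062]
 [  0.           0.           1.        ]] [ 1.11885412 -0.61128092  0.94313525] [-2.22761492 -0.81981428  0.33002206]
top [[550.57341579   0.         319.97072167]
 [  0.         550.57341579 238.22784367]
 [  0.           0.           1.        ]] [0.42544113 0.02001138 1.3916747 ] [-2.15837652  2.14582908 -0.14201886]
```

View pics/scene0.png

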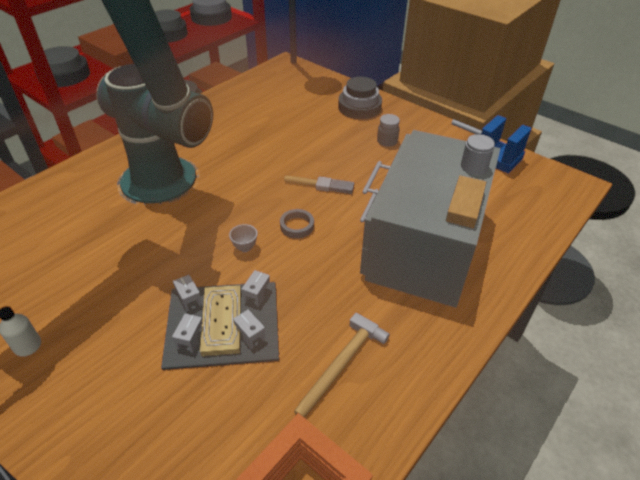

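View pics/top0.png

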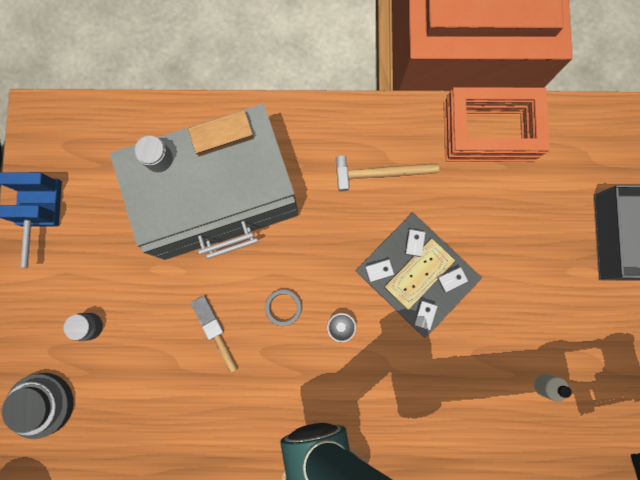

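The scene shows the cabinet with its front facing the robot. In the top view its handle is at about (229,238), and the die at about (418,275) has its four lugs at (416,240), (379,269), (453,279) and (426,314). Next I measure these from the depth map.

```bash
cat > h.py <<'E'
import numpy as np,cv2
from scipy.spatial.transform import Rotation as R
def cloud(c):
    K=np.asarray(c["intrinsics"]);z=np.asarray(c["z_map"]);v,u=np.mgrid[:480,:640]
    p=np.stack([(u-K[0,2])/K[0,0]*z,(v-K[1,2])/K[1,1]*z,z],-1)
    P=p@R.from_rotvec(c["orientation"]).as_matrix().T+np.asarray(c["position"]);P[z==0]=np.nan
    return P
def ray(c,uv,h):
    """pixel(s) -> world point on plane z=h, pinhole camera"""
    K=np.asarray(c["intrinsics"]);uv=np.atleast_2d(uv).astype(float)
    d=np.c_[(uv[:,0]-K[0,2])/K[0,0],(uv[:,1]-K[1,2])/K[1,1],np.ones(len(uv))]@R.from_rotvec(c["orientation"]).as_matrix().T
    o=np.asarray(c["position"]);return o+d*((h-o[2])/d[:,2])[:,None]
E
python3 - <<'E'
from h import *
c=dict(np.load("top0.npz"));P=cloud(c);Z=P[...,2]
print("table z",np.nanmedian(Z[350:400,150:250]))
def rect(m,name,roi):
    mm=np.zeros_like(m);a,b,c0,d=roi;mm[c0:d,a:b]=m[c0:d,a:b]
    q=P[mm][:,:2].astype(np.float32);r=cv2.minAreaRect(q*1000);print(name,len(q),np.round(r[0],1),np.round(r[1],1),round(r[2],2),"z",np.round(np.median(P[mm][:,2]),4));return r
rect((Z>.195)&(Z<.212),"cabtop",(90,310,90,280))
m=(Z>.15)&(Z<.185);m2=np.zeros_like(m);m2[215:265,190:270]=m[215:265,190:270]
q=P[m2];print("bar",len(q),np.round(q.min(0),3),np.round(q.max(0),3))
s=Z[215:265:3,200:265:5];print(np.round(s*1000).astype(int))
# lugs
lm=((Z>.045)&(Z<.065)).astype(np.uint8);lm[:, :345]=0;lm[:205]=0;lm[345:]=0;lm[:,490:]=0
n,l,st,ce=cv2.connectedComponentsWithStats(lm)
for i in range(1,n):
    if st[i,4]>50: rect(l==i,f"lug{ce[i].round()}",(0,640,0,480))
rect((Z>.004)&(Z<.07)&(np.arange(640)>350)&(np.arange(640)<490),"die",(350,490,205,345))
E
```

```text
table z 0.0008300226345072659
cabtop 13298 [721.1 284.8] [237.2 360.6] 19.05 z 0.2043
bar 607 [0.552 0.146 0.15 ] [0.644 0.317 0.185]
[[                 206                  205                  207
                   203                  201                  205
                   204                  189                  193
                   188                  192                  189
                   174]
 [                 205                  203                  205
                   201                  206                  191
                   190                  194                  195
                   195                  175                  159
                   140]
 [                 205                  205                  204
                   178                  199 -9223372036854775808
                   191                  186                  176
                   161                  145                  126
                   100]
 [                 202                  194                  194
                   190                  195      
[... 3578 characters left out ...]
 [                   6                    5                    5
                     0                    3                   -1
                     1                    2                   -2
                     1                   -2                    3
                     2]]
lug[414. 243.] 389 [ 594.2 -209.6] [39.  60.9] 80.7 z 0.0552
lug[379. 271.] 376 [ 525.9 -121.5] [38.1 60.9] 17.24 z 0.0554
lug[452. 280.] 392 [ 505.  -299.1] [38.2 61.6] 25.4 z 0.056
lug[425. 316.] 401 [ 418.7 -231.2] [38.8 59.8] 70.9 z 0.056
lug[351. 327.] 68 [388.5 -51.5] [24.5 64.3] 89.85 z 0.0498
die 9515 [ 523.1 -231.7] [350.6 357.3] 0.29 z 0.0132<stdin>:10: RuntimeWarning: invalid value encountered in cast
```

```bash
python3 - <<'E'
import cv2
i=cv2.imread("pics/top0.png");a=cv2.resize(i[205:345,350:490],(560,560),interpolation=cv2.INTER_CUBIC);cv2.imwrite("pics/diecrop.png",a)
E
```

```text
(no output)
```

View pics/diecrop.png

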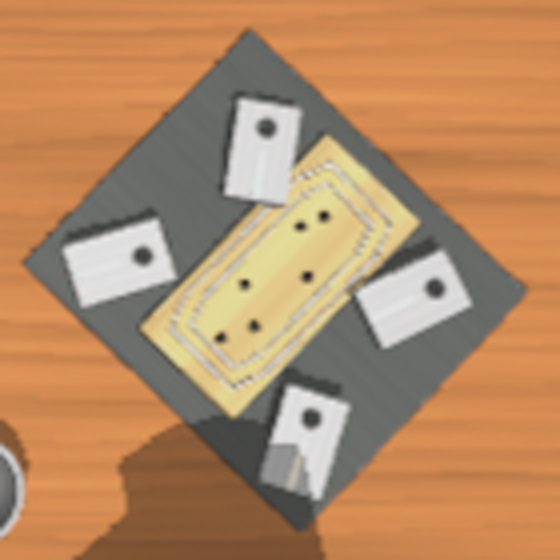

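The die crop shows the four lug holes at crop pixels (267,128), (143,256), (436,288) and (311,418), each with a faint white line running along its lug. Next I open the drawer.

```bash
cat >> h.py <<'E'
from cell import manip,cams,inverse_kinematics,order
def down(psi): return (R.from_euler("z",psi)*R.from_euler("x",np.pi)).as_rotvec()
def st(): 
    s=manip.state();return s["clock"],np.round(s["tool_pos"],4),np.round(s["contact_force"],1),round(s["gripper_width"],4),round(s["grasp_force"],1)
def pick_psi(pos,psi):
    """of psi, psi+pi: the one nearest in joints that IK can do"""
    q0=manip.state()["joint_pos"];b=[]
    for p in(psi,psi+np.pi):
        q=inverse_kinematics(pos,down(p))
        if q is not None:b.append((np.abs(np.array(q)-q0).max(),p))
    return min(b)[1]
E
cat > open.py <<'E'
from h import *
c=dict(np.load("top0.npz"));P=cloud(c);Z=P[...,2]
a=np.radians(19.05);ex=np.array([np.cos(a),np.sin(a)]);ey=np.array([-ex[1],ex[0]]);C=np.array([.7211,.2848])
L=(P[...,:2]-C)@np.c_[ex,ey]
m=(L[...,0]>-.175)&(L[...,0]<-.125)&(abs(L[...,1])<.08)&(Z>.16)&(Z<.18)
x=L[...,0][m];y=L[...,1][m];bx=np.median(x[x<np.median(x)+.008]);by=(y.min()+y.max())/2
bz=np.median(Z[m])-.0055;b=C+bx*ex+by*ey
print("bar local",bx,by,y.min(),y.max(),"slope",np.polyfit(y[abs(y)<.045],x[abs(y)<.045],1)[0],"z",bz,b)
psi=pick_psi([*b,.3],a+np.pi/2)
np.savez("cab.npz",a=a,C=C,b=b,bz=bz,psi=psi)
manip.set_gripper(.024,25);manip.move_pose([*b,.30],down(psi));print(st())
manip.move_linear([*b,bz-.010],.1);print(st())
manip.set_gripper(0.0,25);print(st())
f0=manip.state()["contact_force"]
for d in [.155]+list(np.arange(.157,.17,.002)):
    p=b-d*ex;manip.move_linear([*p,bz-.010],.1 if d==.155 else .02)
    f=(manip.state()["contact_force"]-f0)[:2]@ex;print(round(d,3),round(f,1))
    if abs(f)>12:break
print(st())
manip.set_gripper(.024);manip.dwell(.2);t=manip.state()["tool_pos"];np.save("bar_open.npy",t)
manip.move_linear([*t[:2],.30],.15);print(st())
E
python3 open.py
```

```text
bar local -0.15384871615339024 -0.0005333308491343031 -0.06455239892941773 0.06348573723114913 slope -0.003197225237410513 z 0.1651323294336619 [0.57585102 0.23408071]
(4.5917, array([0.5761, 0.2334, 0.2999]), array([-1.4,  0.1,  0.2]), 0.0241, 0.0)
(6.1917, array([0.5765, 0.2343, 0.1561]), array([1.1, 0.2, 0.3]), 0.024, 0.0)
(6.55, array([0.5764, 0.2343, 0.1559]), array([-0.6, -0.5,  1.6]), 0.0099, 25.0)
0.155 0.4
0.157 -0.2
0.159 1.8
0.161 8.7
0.163 14.8
(9.25, array([0.425 , 0.1823, 0.1559]), array([12.6,  6.7, -4.7]), 0.01, 25.0)
(10.975, array([0.4208, 0.1805, 0.2989]), array([-0.9, -0.1, -0.3]), 0.0239, 0.0)
```

```bash
cat >> h.py <<'E'
def wcap(name=None):
    s=manip.state();c=cams.capture("wrist");T=np.eye(4);T[:3,:3]=R.from_rotvec(s["tcp_rot"]).as_matrix();T[:3,3]=s["tool_pos"]
    c["Twc"]=T@np.asarray(c["T_tool_cam"])
    if name:cv2.imwrite(f"pics/{name}.png",c["image"]);np.savez(name+".npz",**c)
    return c
def wray(c,uv):
    """fisheye pixel -> origin, unit directions in the world"""
    K=np.asarray(c["intrinsics"]);uv=np.atleast_2d(uv).astype(float)
    n=np.c_[(uv[:,0]-K[0,2])/K[0,0],(uv[:,1]-K[1,2])/K[1,1]];r=np.linalg.norm(n,axis=1)+1e-12
    d=np.c_[n/r[:,None]*np.sin(r)[:,None],np.cos(r)];T=np.asarray(c["Twc"]);return T[:3,3],d@T[:3,:3].T
def wplane(c,uv,h):
    o,d=wray(c,uv);return o+d*((h-o[2])/d[:,2])[:,None]
def wproj(c,X):
    K=np.asarray(c["intrinsics"]);T=np.asarray(c["Twc"]);p=(np.atleast_2d(X)-T[:3,3])@T[:3,:3]
    r=np.linalg.norm(p[:,:2],axis=1)+1e-12;th=np.arctan2(r,p[:,2]);return np.c_[K[0,2]+K[0,0]*th*p[:,0]/r,K[1,2]+K[1,1]*th*p[:,1]/r]
E
cat > look.py <<'E'
from h import *
k=np.load("cab.npz");a=k["a"];ex=np.array([np.cos(a),np.sin(a)]);t=np.load("bar_open.npy")[:2]
m=t+.12*ex;print("row centre",m)
psi=pick_psi([*m,.36],a+np.pi/2)
manip.move_pose([*m,.36],down(psi));manip.dwell(.2)
c=wcap("w1");print(c["T_tool_cam"],c["intrinsics"],psi)
c=cams.capture("top");np.savez("top1.npz",**c);cv2.imwrite("pics/top1.png",c["image"]);print(st())
E
python3 look.py
```

```text
row centre [0.53483216 0.21989468]
[[-4.26709576e-04 -9.58852666e-01 -2.83903827e-01  7.27671691e-02]
 [ 9.99999864e-01 -3.24062376e-04 -4.08523711e-04 -7.20126231e-05]
 [ 2.99711501e-04 -2.83903962e-01  9.58852674e-01 -1.45080907e-01]
 [ 0.00000000e+00  0.00000000e+00  0.00000000e+00  1.00000000e+00]] [[371.64829954   0.         321.86994059]
 [  0.         371.64829954 241.91017493]
 [  0.           0.           1.        ]] 1.9032815492998163
(11.875, array([0.5337, 0.2196, 0.3597]), array([-0.4,  0. , -0.6]), 0.0239, 0.0)
```

View pics/w1.png

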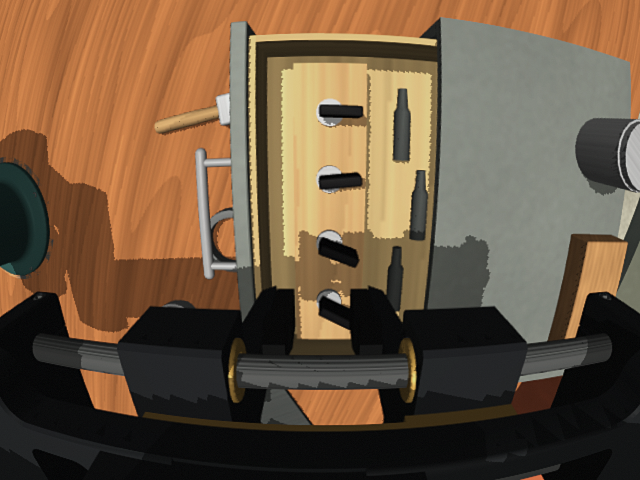

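The wrist view shows four pins, with collars at about (330,112), (330,180), (328,243) and (328,300), and all the black flags pointing roughly right, into the cabinet. I'll take a straight-down look at each one, at the fisheye's nadir pixel of about (322,135), plus turned looks to get the camera's bias.

```bash
cat >> h.py <<'E'
OFF=.0728
def nadir_look(p,psi,z,name=None):
    """put the wrist camera straight above p"""
    x=np.array([np.cos(psi),np.sin(psi)]);q=[*(np.asarray(p)[:2]-OFF*x),z]
    manip.move_pose(q,down(psi));manip.dwell(.25);return wcap(name)
def dark(c,p,h,thr=60,win=60,amin=200):
    """dark blobs near p: list of (uv-rect, mask area, contour)"""
    u,v=wproj(c,[*np.asarray(p)[:2],h])[0];im=c["image"].max(2);m=np.zeros((480,640),np.uint8)
    u0,v0=int(u),int(v);sl=np.s_[max(v0-win,0):min(v0+win,275),max(u0-win,0):u0+win];m[sl]=(im[sl]<thr)
    cs,_=cv2.findContours(m,cv2.RETR_EXTERNAL,cv2.CHAIN_APPROX_NONE)
    cs=[k for k in cs if cv2.contourArea(k)>amin]
    return sorted(cs,key=lambda k:np.hypot(*(k[:,0].mean(0)-(u,v))))
def flag(c,p,h=.184):
    k=dark(c,p,h)[0][:,0];w=wplane(c,k,h)[:,:2];(cx,cy),(w_,h_),an=cv2.minAreaRect((w*1000).astype(np.float32))
    if w_<h_:an+=90
    return np.array([cx,cy])/1000,np.radians(an),max(w_,h_),min(w_,h_)
E
cat > pins.py <<'E'
from h import *
k=np.load("cab.npz");a=float(k["a"]);psi=a+np.pi/2
w1=dict(np.load("w1.npz"))
cen=wplane(w1,[(330,112),(330,180),(328,243),(328,300)],.152)[:,:2]
ex=np.array([np.cos(a),np.sin(a)]);out=[]
for i,p in enumerate(cen):
    g=p+.009*ex
    c=nadir_look(g,psi,.28,f"pin{i}");f=flag(c,g);th=f[1]
    d=np.array([np.cos(th),np.sin(th)])
    if d@ex<0:d=-d;th+=np.pi
    ax=f[0]-.009*d;out.append([*ax,th]);print(i,"collar guess",p.round(4),"axis",ax.round(4),"th",np.degrees(th).round(1)%360,"size",np.round(f[2:],1))
    if i==2:
        for dp in(np.pi,-np.pi/2,np.pi/2):
            try:
                c2=nadir_look(f[0],psi+dp,.28);f2=flag(c2,f[0]);print("  dpsi",round(dp,2),"shift mm (world)",((f2[0]-f[0])*1000).round(2),np.degrees(f2[1]-f[1]).round(1)%180,np.round(f2[2:],1),"q6",manip.state()["joint_pos"][5].round(2))
            except manip.IKError:print("  no",dp)
np.save("pins.npy",out);print(st())
E
python3 pins.py; python3 - <<'E'
import cv2,numpy as np
cv2.imwrite("pics/pp.png",np.hstack([cv2.imread(f"pics/pin{i}.png")[40:290,220:420] for i in range(4)]))
E
```

```text
0 collar guess [0.5089 0.311 ] axis [0.5085 0.311 ] th 17.5 size [36.5  9.6]
1 collar guess [0.5301 0.2499] axis [0.5295 0.2505] th 24.5 size [36.7  9.5]
2 collar guess [0.5489 0.1903] axis [0.5501 0.19  ] th 357.4 size [36.8  9.4]
  no 3.141592653589793
  dpsi -1.57 shift mm (world) [ 0.02 -0.09] 179.8 [36.9  9.5] q6 1.52
  dpsi 1.57 shift mm (world) [ 0.09 -0.2 ] 179.7 [36.9  9.5] q6 -1.61
3 collar guess [0.5695 0.1317] axis [0.5709 0.1295] th 349.9 size [36.8  9.6]
(20.1833, array([0.6019, 0.0661, 0.2799]), array([-0.5,  0.7,  0. ]), 0.0239, 0.0)
```

View pics/pp.png

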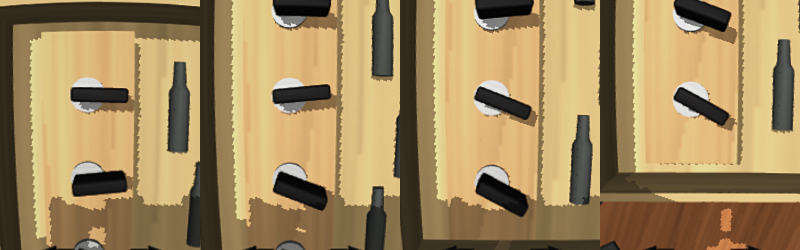

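All four flags measured cleanly (36.7 × 9.5 mm), and the turned looks agree to within 0.2 mm. I'll check the flag height from two views, pick the first pin, and look at the die while holding it.

```bash
cat >> h.py <<'E'
def fine(p,rate=.05,tol=.0004,n=3):
    """linear move, then correct the standing error"""
    p=np.asarray(p,float);cmd=p.copy();manip.move_linear(cmd,rate)
    for _ in range(n):
        manip.dwell(.15);e=p-manip.state()["tool_pos"]
        if np.abs(e).max()<tol:break
        cmd=cmd+e;manip.move_linear(cmd,.05)
    return cmd
def pick(ax,th,zc=.146):
    manip.set_gripper(.026,35)
    manip.move_pose([*ax,.25],down(th));fine([*ax,.215],.1)
    manip.move_linear([*ax,zc+.009],.06);manip.dwell(.15);print("down",st())
    manip.set_gripper(0,35);print("grip",st())
    t=manip.state()["tool_pos"];manip.move_linear([*t[:2],.26],.12);print("lift",st())
E
cat > p1.py <<'E'
from h import *
from scipy.optimize import brentq
a=float(np.load("cab.npz")["a"]);ey=np.array([-np.sin(a),np.cos(a)])
pins=np.load("pins.npy");c0=dict(np.load("pin0.npz"));c1=dict(np.load("pin1.npz"))
def edge(c,p,h):   # upper (far, +ey) edge of the flag, as its level along ey
    k=dark(c,p,.184)[0][:,0];w=wplane(c,k,h)[:,:2];th=pins[i,2];d=np.array([np.cos(th),np.sin(th)]);n=np.array([-d[1],d[0]])
    s=(w-pins[i,:2])@d;t=(w-pins[i,:2])@n;return np.median([t[(s>b)&(s<b+.004)].max() for b in np.arange(0,.02,.004)])
for i in range(3):
    A=dict(np.load(f"pin{i}.npz"));B=dict(np.load(f"pin{i+1}.npz"))
    try:print("flag top z from two views",i,brentq(lambda h:edge(A,pins[i],h)-edge(B,pins[i],h),.12,.25))
    except Exception as e:print(i,e)
i=0;pick(pins[i,:2],pins[i,2])
z=.24;C=np.array([.511,-.214]);psi=np.radians(110)
c=nadir_look(C,psi,z,"die1");print(st())
cv2.imwrite("pics/die1z.png",cv2.resize(c["image"][0:290,150:500],None,fx=1.8,fy=1.8,interpolation=cv2.INTER_CUBIC))
E
python3 p1.py
```

```text
flag top z from two views 0 0.1808128401207886
flag top z from two views 1 0.18064500135368927
flag top z from two views 2 0.18114675295278235
down (24.95, array([0.5089, 0.3112, 0.1557]), array([-0.5,  0.1,  0.3]), 0.0263, 0.0)
grip (25.3333, array([0.5086, 0.311 , 0.1552]), array([-0.1,  0. ,  0.8]), 0.0101, 35.0)
lift (26.3583, array([0.5081, 0.3108, 0.2589]), array([ 0.8,  0. , -1. ]), 0.0098, 35.0)
(28.9167, array([ 0.5361, -0.282 ,  0.24  ]), array([-0.3,  0. , -0.8]), 0.0096, 35.0)
```

View pics/die1z.png

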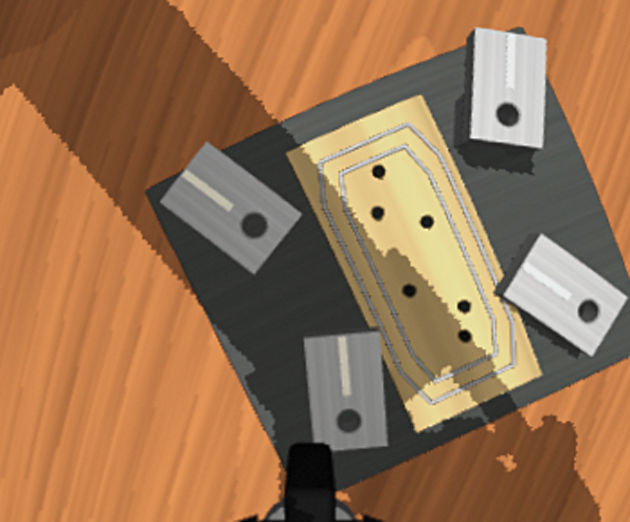

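In the die view (zoomed ×1.8) the holes are at (254,225), (348,420), (508,114) and (589,310), with clear white lines leading up and left from them. Next is a line-and-hole detector, tested on this picture.

```bash
cat >> h.py <<'E'
def lugs(c,h=.055,vmax=285):
    """lugs seen: hole centre xy and line direction, from the white line (top-hat) and the dark hole at its end"""
    g=cv2.cvtColor(c["image"],cv2.COLOR_BGR2GRAY);sat=cv2.cvtColor(c["image"],cv2.COLOR_BGR2HSV)[...,1]
    t=cv2.morphologyEx(g,cv2.MORPH_TOPHAT,np.ones((17,17),np.uint8))
    m=((t>18)&(sat<90)).astype(np.uint8);m[vmax:]=0;out=[]
    for k in cv2.findContours(m,cv2.RETR_EXTERNAL,cv2.CHAIN_APPROX_NONE)[0]:
        if len(k)<20:continue
        w=(wplane(c,k[:,0],h)[:,:2]*1000).astype(np.float32);(cx,cy),(a,b),an=cv2.minAreaRect(w)
        if a<b:an+=90;a,b=b,a
        if not(24<a<36 and b<9):continue
        x0=np.array([cx,cy]);vx=cv2.fitLine(w,cv2.DIST_HUBER,0,.01,.01)[:2,0]
        for s in(1,-1):
            q=x0-s*29*vx;u,v=wproj(c,[*q/1000,h])[0];r=26
            if not(r<u<640-r and r<v<vmax-5):continue
            u,v=int(u),int(v);y0,x1=max(v-r,0),max(u-r,0);p=g[y0:v+r,x1:u+r]
            ref=np.median(g[k[:,0,1],k[:,0,0]])
            d=(p<.5*ref).astype(np.uint8)
            for kk in cv2.findContours(d,cv2.RETR_EXTERNAL,cv2.CHAIN_APPROX_NONE)[0]:
                if len(kk)<12:continue
                ww=(wplane(c,kk[:,0]+[x1,y0],h)[:,:2]*1000).astype(np.float32);(e,f),rad=cv2.minEnclosingCircle(ww)
                if 4.3<rad<7.3 and np.hypot(e-q[0],f-q[1])<6:
                    M=cv2.moments(kk);cen=wplane(c,[M["m10"]/M["m00"]+x1,M["m01"]/M["m00"]+y0],h)[0,:2]
                    l=x0/1000-cen;out.append((cen,np.arctan2(s*vx[1],s*vx[0]),np.degrees(np.arctan2(l[1],l[0])),np.hypot(*l),rad))
    return out
E
python3 - <<'E'
from h import *
c=dict(np.load("die1.npz"))
for o in lugs(c):print(o[0].round(4),np.degrees(o[1]).round(1),np.round(o[2:],4))
E
```

```text
[ 0.5602 -0.291 ] 115.7 [1.149342e+02 2.840000e-02 6.099300e+00]
[ 0.4823 -0.2144] 160.7 [1.613194e+02 2.900000e-02 5.999100e+00]
```

```bash
python3 - <<'E'
from h import *
c=dict(np.load("die1.npz"));im=c["image"];g=cv2.cvtColor(im,cv2.COLOR_BGR2GRAY);sat=cv2.cvtColor(im,cv2.COLOR_BGR2HSV)[...,1]
t=cv2.morphologyEx(g,cv2.MORPH_TOPHAT,np.ones((17,17),np.uint8))
for u,v in((208,190),(345,365),(511,60),(547,280)):
    U,V=int(150+u/1.8),int(v/1.8);print(U,V);print(g[V,U-9:U+10]);print(t[V,U-9:U+10]);print(sat[V,U-9:U+10])
for u,v in((254,225),(348,420),(508,114),(589,310)):
    U,V=int(150+u/1.8),int(v/1.8);print("hole",g[V,U-12:U+13])
E
```

```text
265 105
[130 127 126 130 142 160 182 187 188 187 186 183 170 145 130 128 128 131
 132]
[ 6  3  1  5 17 35 57 62 63 62 61 58 45 18  3  1  1  4  5]
[ 2  2  4  6 11 20 27 29 29 28 29 28 26 10  4  2  2  4  2]
341 202
[132 132 133 133 131 127 133 165 187 188 187 159 133 129 131 134 135 139
 139]
[ 5  5  6  6  4  0  5 37 59 60 59 31  5  1  3  6  7 11 11]
[ 4  4  2  6  2  2 10 29 29 29 29 19  6  2  2  4  4  2  2]
433 33
[217 210 209 212 211 208 204 208 235 235 234 229 210 204 207 208 210 213
 214]
[16  9  8 11 10  7  3  8 32 32 31 26  7  1  4  5  7 10 11]
[4 4 2 2 2 2 3 1 3 3 3 3 2 2 2 2 2 2 2]
453 155
[210 207 205 206 216 231 236 236 236 236 236 233 227 214 206 204 205 207
 209]
[11  5  1  2 12 27 32 32 32 32 32 29 23 10  2  0  1  3  5]
[2 4 4 2 1 2 3 3 3 3 3 3 2 1 4 4 2 2 4]
hole [132 134 136 136 113  71  45  46  50  51  50  50  49  48  47  47  48  47
  55  89 128 140 138 137 136]
hole [130 133 137 137 130 113  77  49  49  48  48  49  47  49  51  52  52  46
  47  83 125 137 133 130 130]
hole [216 218 222 222 214 154  67  44  48  49  47  46  43  46  49  49  43  52
 131 182 222 218 211 208 209]
hole [206 208 210 208 209 201  90  38  41  54  64  64  61  61  60  48  44 112
 175 210 210 208 208 211 214]
```

```bash
python3 - <<'E'
from h import *
c=dict(np.load("die1.npz"));im=c["image"];g=cv2.cvtColor(im,cv2.COLOR_BGR2GRAY)
t=cv2.morphologyEx(g,cv2.MORPH_TOPHAT,np.ones((17,17),np.uint8))
for thr in (18,24):
  for k in cv2.findContours((t>thr).astype(np.uint8),cv2.RETR_EXTERNAL,cv2.CHAIN_APPROX_NONE)[0]:
    for u,v in((265,105),(433,33)):
        if cv2.pointPolygonTest(k,(u,v),False)>=0:
            w=(wplane(c,k[:,0],.055)[:,:2]*1000).astype(np.float32);r=cv2.minAreaRect(w);print(thr,u,r)
            x0=np.array(r[0]);vx=cv2.fitLine(w,cv2.DIST_HUBER,0,.01,.01)[:2,0]
            for s in(1,-1):print(wproj(c,[*(x0-s*29*vx)/1000,.055]))
E
```

```text
18 265 ((454.8056945800781, -205.09878540039062), (4.662691116333008, 30.381128311157227), 70.92608642578125)
[[239.99996366  86.30371774]]
[[290.48566944 125.1556076 ]]
18 433 ((575.0477294921875, -85.4102783203125), (11.557743072509766, 30.043468475341797), 18.109220504760742)
[[440.55007308   5.83633775]]
[[432.90985571  62.58417053]]
24 265 ((454.7255554199219, -205.0972137451172), (4.457927703857422, 30.222793579101562), 71.33924102783203)
[[239.44424011  86.89595246]]
[[290.88877844 124.50798951]]
24 433 ((570.9459838867188, -85.16018676757812), (11.148724555969238, 30.380863189697266), 1.871055245399475)
[[436.44784442   3.72662283]]
[[429.06080394  60.52462273]]
```

```bash
python3 - <<'E'
s=open("h.py").read()
s=s.replace("if not(24<a<36 and b<9):continue","if not(24<a<42 and b<17):continue")
s=s.replace("m=((t>18)&(sat<90)).astype(np.uint8);m[vmax:]=0","m=cv2.morphologyEx(((t>22)&(sat<90)).astype(np.uint8),cv2.MORPH_OPEN,np.ones((2,2),np.uint8));m[vmax:]=0")
s=s.replace("f-q[1])<6:","f-q[1])<12:")
i=s.index("                    l=x0/1000-cen")
s=s[:i]+"""                    e=w/1000-cen;n=np.hypot(*e.T);e=e[(n>.015)&(n<.043)];md=np.median(e,0);md/=np.hypot(*md)
                    e=e[abs(e@[-md[1],md[0]])<.004];l=(e.min(0)+e.max(0))/2 if len(e)<9 else np.array(cv2.minAreaRect((e*1000).astype(np.float32))[0])/1000
                    out.append((cen,np.arctan2(l[1],l[0]),np.hypot(*l),rad))
    return out
"""
open("h.py","w").write(s)
E
python3 - <<'E'
from h import *
c=dict(np.load("die1.npz"));L=lugs(c)
for o in L:print(o[0].round(4),np.degrees(o[1]).round(1),np.round(o[2:],4))
print(np.linalg.norm(np.array([o[0] for o in L])[:,None]-np.array([o[0] for o in L])[None],axis=2).round(4))
im=c["image"];g=cv2.cvtColor(im,cv2.COLOR_BGR2GRAY)
t=cv2.morphologyEx(g,cv2.MORPH_TOPHAT,np.ones((17,17),np.uint8))
m=cv2.morphologyEx((t>22).astype(np.uint8),cv2.MORPH_OPEN,np.ones((2,2),np.uint8))
k=[k for k in cv2.findContours(m,cv2.RETR_EXTERNAL,cv2.CHAIN_APPROX_NONE)[0] if cv2.pointPolygonTest(k,(341,202),False)>=0]
print([cv2.minAreaRect((wplane(c,q[:,0],.055)[:,:2]*1000).astype(np.float32)) for q in k])
E
```

```text
[ 0.5603 -0.2911] 113.6 [0.0289 5.9357]
[ 0.6576 -0.1916] 170.2 [0.0284 5.8609]
[ 0.4823 -0.2143] 161.9 [0.0292 6.0231]
[ 0.5797 -0.115 ] 104.6 [0.029  5.9577]
[[0.     0.1392 0.1094 0.1772]
 [0.1392 0.     0.1768 0.1093]
 [0.1094 0.1768 0.     0.1391]
 [0.1772 0.1093 0.1391 0.    ]]
[((549.3262939453125, -265.8551940917969), (4.366591453552246, 29.796777725219727), 25.627559661865234)]
```

```bash
python3 - <<'E'
s=open("h.py").read()
s=s.replace("out.append((cen,np.arctan2(l[1],l[0]),np.hypot(*l),rad))","v2=cv2.fitLine(e.astype(np.float32),cv2.DIST_HUBER,0,1e-4,1e-4)[:2,0];v2=v2*np.sign(v2@l)\n                    out.append((cen,np.arctan2(v2[1],v2[0]),np.degrees(np.arctan2(l[1],l[0])),np.hypot(*l),rad))")
s+='''
def see_lug(p,psi,z=.17,name=None):
    c=nadir_look(p,psi,z,name);L=lugs(c);o=min(L,key=lambda o:np.hypot(*(o[0]-p)))
    print("lug",o[0].round(4),np.degrees(o[1]).round(2),np.round(o[2:],4));return o,c
'''
open("h.py","w").write(s)
E
cat > l1.py <<'E'
from h import *
c=dict(np.load("die1.npz"))
for o in lugs(c):print(o[0].round(4),np.degrees(o[1]).round(1),np.round(o[2:],4))
P=np.array([.6576,-.1916])
o,c1=see_lug(P,np.radians(170),name="lugA")
o2,c2=see_lug(o[0]+[0.04,0.0],np.radians(170))
# height of the lug by two views of its hole
def uv(o,c):return wproj(c,[*o[0],.055])
A,d=wray(c1,uv(o,c1));B,e=wray(c2,uv(o2,c2));st_=np.linalg.lstsq(np.c_[d[0],-e[0]],B-A,rcond=None)[0]
print("lug height",(A+d[0]*st_[0])[2],(B+e[0]*st_[1])[2],"baseline",np.linalg.norm(A-B));print(st())
E
python3 l1.py
```

```text
[ 0.5603 -0.2911] 120.3 [1.135683e+02 2.890000e-02 5.935700e+00]
[ 0.6576 -0.1916] 172.1 [1.702361e+02 2.840000e-02 5.860900e+00]
[ 0.4823 -0.2143] 164.0 [1.618756e+02 2.920000e-02 6.023100e+00]
[ 0.5797 -0.115 ] 108.0 [1.045892e+02 2.900000e-02 5.957700e+00]
lug [ 0.6586 -0.1916] 165.46 [1.681626e+02 2.890000e-02 5.960700e+00]
lug [ 0.6589 -0.1915] 167.59 [1.68763e+02 2.91000e-02 6.02800e+00]
lug height 0.05292074085730941 0.0529212320647362 baseline 0.04089628429347393
(30.6833, array([ 0.7696, -0.2045,  0.1702]), array([ 0.8, -0.3, -0.3]), 0.0096, 35.0)
```

```bash
python3 - <<'E'
from h import *
c=dict(np.load("lugA.npz"));u,v=wproj(c,[.6586,-.1916,.055])[0].astype(int);print(u,v)
g=cv2.cvtColor(c["image"],cv2.COLOR_BGR2GRAY)
t=cv2.morphologyEx(g,cv2.MORPH_TOPHAT,np.ones((17,17),np.uint8));m=cv2.morphologyEx((t>22).astype(np.uint8),cv2.MORPH_OPEN,np.ones((2,2),np.uint8))*255
s=np.s_[max(v-90,0):v+90,u-90:u+90]
cv2.imwrite("pics/lugA2.png",cv2.resize(np.hstack([g[s],m[s]]),None,fx=2.2,fy=2.2,interpolation=cv2.INTER_NEAREST))
E
```

```text
324 136
```

View pics/lugA2.png

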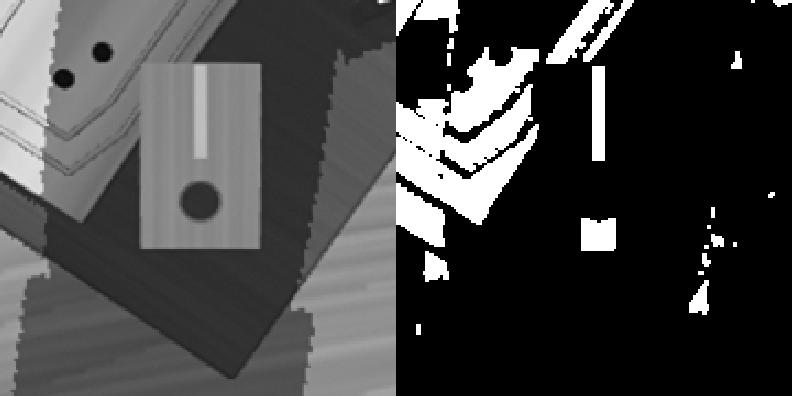

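The lug crop shows a clean line, vertical at the tool yaw used, directly over the hole. The mask is good, so my line fit is what's off; I'll check it with a plain minAreaRect.

```bash
python3 - <<'E'
from h import *
c=dict(np.load("lugA.npz"));T=c["Twc"];print("cam x,y axes yaw",np.degrees(np.arctan2(-T[1,1],-T[0,1])),np.degrees(np.arctan2(T[1,0],T[0,0])))
g=cv2.cvtColor(c["image"],cv2.COLOR_BGR2GRAY)
t=cv2.morphologyEx(g,cv2.MORPH_TOPHAT,np.ones((17,17),np.uint8));m=cv2.morphologyEx((t>22).astype(np.uint8),cv2.MORPH_OPEN,np.ones((2,2),np.uint8))
for k in cv2.findContours(m,cv2.RETR_EXTERNAL,cv2.CHAIN_APPROX_NONE)[0]:
    w=(wplane(c,k[:,0],.055)[:,:2]*1000).astype(np.float32);r=cv2.minAreaRect(w)
    if 24<max(r[1])<36 and min(r[1])<9:
        print(r,cv2.boundingRect(k));ww=w-w.mean(0);print(np.degrees(np.arctan2(*np.linalg.svd(ww,full_matrices=False)[2][0][::-1])),cv2.fitLine(w,cv2.DIST_L2,0,.01,.01).ravel())
        h=wplane(c,[(324,136)],.055)[0,:2]*1000;print(h,w.mean(0)-h)
E
```

```text
cam x,y axes yaw 169.87989449699037 79.86861055210454
((854.7296752929688, -479.88153076171875), (6.89351224899292, 24.887842178344727), 63.01708221435547) (87, 385, 7, 17)
-22.153711 [ 9.2616761e-01 -3.7711212e-01  8.5464624e+02 -4.7889383e+02]
[ 657.98212437 -191.69892452] [ 196.6641769  -287.19487431]
((844.6893920898438, -220.43258666992188), (32.441646575927734, 6.4739837646484375), 80.02355194091797) (310, 365, 39, 7)
87.5457 [ 4.2825665e-02  9.9908257e-01  8.4417792e+02 -2.2262544e+02]
[ 657.98212437 -191.69892452] [186.19579311 -30.92650273]
((841.8540649414062, -196.2202911376953), (29.840211868286133, 2.1705996990203857), 78.55705261230469) (339, 360, 36, 3)
-99.39626 [ 1.6325311e-01  9.8658425e-01  8.4203717e+02 -1.9629930e+02]
[ 657.98212437 -191.69892452] [184.054985    -4.60036137]
((799.4286499023438, -389.2220764160156), (25.16193962097168, 3.2259573936462402), 85.69342803955078) (126, 343, 23, 4)
-93.39158 [ 5.9149366e-02  9.9824917e-01  7.9950739e+02 -3.8903796e+02]
[ 657.98212437 -191.69892452] [ 141.52519985 -197.33906987]
((737.920166015625, -516.89208984375), (7.440182685852051, 35.19668960571289), 10.333491325378418) (15, 294, 18, 11)
-81.03396 [ 1.5582114e-01 -9.8778528e-01  7.3847418e+02 -5.1752734e+02]
[ 657.98212437 -191.69892452] [  80.49205776 -325.8283582 ]
((673.334228515625, -418.0392150878906), (4.139870643615723, 31.80955696105957), 2.7802364826202393) (55, 214, 26, 10)
-89.689835 [ 5.4114354e-03 -9.9998534e-01  6.7373517e+02 -4.1775946e+02]
[ 657.98212437 -191.69892452] [  15.75304409 -226.06050541]
((630.984619140625, -185.8349151611328), (3.4554059505462646, 29.881818771362305), 79.89608001708984) (323, 76, 6, 43)
-10.119084 [ 9.8444444e-01 -1.7569619e-01  6.3103564e+02 -1.8584270e+02]
[ 657.98212437 -191.69892452] [-26.94647984   5.85622737]
```

```bash
python3 - <<'E'
s=open("h.py").read()
i=s.index("                    e=w/1000-cen");j=s.index("                    out.append((cen")
s=s[:i]+"""                    e=w-cen*1000;n=np.hypot(*e.T);e=e[(n>13)&(n<45)];md=np.median(e,0);md/=np.hypot(*md)
                    e=np.ascontiguousarray(e[abs(e@[-md[1],md[0]])<5],dtype=np.float32)
                    if len(e)<20:continue
                    l=np.array(cv2.minAreaRect(e)[0])/1000;v2=cv2.fitLine(e,cv2.DIST_L2,0,.01,.01)[:2,0]
                    v2=v2*np.sign(v2@l)
"""+s[j:]
s+='''
def place(o,seat=.064):
    """insert the held pin at lug o=(xy,phi,...); returns True if seated"""
    manip.move_pose([*o[0],.15],down(o[1]));fine([*o[0],.12],.1)
    manip.dwell(.2);f0=manip.state()["contact_force"].copy();print("hover",st())
    best=np.array(o[0])
    spiral=[(0,0)]+[(r*np.cos(t),r*np.sin(t)) for r,n in((.0012,6),(.0022,8)) for t in np.arange(n)*2*np.pi/n]
    for dx,dy in spiral:
        xy=best+[dx,dy];cmd=fine([*xy,.098],.06);off=cmd-[*xy,.098];z=.098;ok=None
        while ok is None:
            z-=.002;manip.move_linear(np.array([*xy,z])+off,.03);s=manip.state();f=s["contact_force"]-f0
            if abs(f[2])>5 or np.hypot(*f[:2])>9:ok=s["tool_pos"][2]<seat+.006
            elif z<seat-.006:ok=True
        print("try",np.round([dx*1e3,dy*1e3],1),"z",s["tool_pos"].round(4),"f",f.round(1),ok)
        if ok:return True
        manip.move_linear(np.array([*xy,.098])+off,.06)
    return False
def release(up=.16):
    t=manip.state()["tool_pos"];manip.set_gripper(.026);manip.dwell(.2);manip.move_linear([*t[:2],up],.1);print("released",st())
'''
open("h.py","w").write(s)
E
cat > pl1.py <<'E'
from h import *
o,c=see_lug(np.array([.6586,-.1916]),np.radians(170));o,c=see_lug(o[0],o[1])
if place(o):release()
o2=see_lug  # after
c=nadir_look(o[0],o[1],.19,"aft1");f=flag(c,o[0]+.009*np.array([np.cos(o[1]),np.sin(o[1])]),.093)
print("flag",f[0],np.degrees(f[1])%180,f[2:],"axis err mm",(1000*(f[0]-o[0])).round(1),st())
L=lugs(c)
E
python3 pl1.py
```

```text
lug [ 0.6586 -0.1916] 169.99 [1.685832e+02 2.820000e-02 6.004300e+00]
lug [ 0.6586 -0.1915] 169.65 [1.680587e+02 2.850000e-02 6.028300e+00]
hover (33.8167, array([ 0.6585, -0.1915,  0.1197]), array([0.6, 0.1, 0.3]), 0.01, 35.0)
try [0. 0.] z [ 0.6591 -0.1917  0.0642] f [-4.1  1.4  9.1] True
released (40.7417, array([ 0.6584, -0.1914,  0.1589]), array([-0.7, -0.6, -1. ]), 0.0261, 0.0)
flag [ 0.65005237 -0.19059323] 169.70399475097656 (36.428165435791016, 9.62216567993164) axis err mm [-8.6  0.9] (41.45, array([ 0.729 , -0.2044,  0.1891]), array([-0.5,  0.6, -0.1]), 0.0261, 0.0)
```

```bash
cat > nxt.py <<'E'
from h import *
import sys
i=int(sys.argv[1]);C=np.array(eval(sys.argv[2]));n=4-i
pins=np.load("pins.npy");p=pins[i]
if manip.state()["gripper_width"]>.02: pick(p[:2],(p[2]+np.pi)%(2*np.pi)-np.pi)
assert .008<manip.state()["gripper_width"]<.012
c=nadir_look(C,np.radians(110),.24,f"wide{i}");L=lugs(c)
for o in L:print("  ",o[0].round(4),np.degrees(o[1]).round(1),np.round(o[2:],4))
assert len(L)==n,"lugs seen"
o=min(L,key=lambda o:-np.hypot(*o[0]))
o,_=see_lug(o[0],o[1]);o,_=see_lug(o[0],o[1])
if place(o):
    release();c=nadir_look(o[0],o[1],.19,f"aft{i}");f=flag(c,o[0]+.009*np.array([np.cos(o[1]),np.sin(o[1])]),.093)
    print("flag",f[0],np.degrees(f[1])%180,f[2:],"err mm",(1000*(f[0]-o[0])).round(1),st())
E
python3 nxt.py 1 "[.57,-.203]"
```

```text
down (47.1417, array([0.5298, 0.2507, 0.1556]), array([ 0.1, -0.5, -0.7]), 0.0261, 0.0)
grip (47.525, array([0.5296, 0.2505, 0.1552]), array([-0.5,  0. ,  1.5]), 0.0099, 35.0)
lift (48.55, array([0.529 , 0.2503, 0.2588]), array([-0. ,  1. , -0.2]), 0.01, 35.0)
   [ 0.5605 -0.291 ] 115.7 [1.140622e+02 2.790000e-02 5.982800e+00]
   [ 0.4825 -0.2141] 161.9 [1.623124e+02 2.810000e-02 5.997500e+00]Traceback (most recent call last):
  File "nxt.py", line 9, in <module>
    assert len(L)==n,"lugs seen"
           ^^^^^^^^^
AssertionError: lugs seen
```

```bash
sed -i 's/assert len(L)==n,.*/assert len(L)>=1/' nxt.py; python3 nxt.py 1 "[.57,-.203]" && python3 nxt.py 2 "[.54,-.203]"
```

```text
[ 0.5606 -0.2909] 115.3 [1.142357e+02 2.800000e-02 6.016700e+00]
   [ 0.4827 -0.2142] 161.2 [1.62198e+02 2.80000e-02 6.03110e+00]
   [ 0.5228 -0.171 ] 42.2 [4.77929e+01 2.39000e-02 6.08070e+00]
lug [ 0.5606 -0.2913] 115.45 [1.138087e+02 2.820000e-02 5.975300e+00]
lug [ 0.5606 -0.2913] 115.43 [1.142819e+02 2.820000e-02 5.842800e+00]
hover (54.7917, array([ 0.5605, -0.2913,  0.1197]), array([ 0.7,  0.8, -0.3]), 0.0094, 35.0)
try [0. 0.] z [ 0.561  -0.2916  0.0642] f [-5.6  1.6 11.2] True
released (61.725, array([ 0.5604, -0.2912,  0.159 ]), array([ 0. , -0.1, -0.1]), 0.0262, 0.0)
flag [ 0.55716815 -0.28381799] 115.47915840148924 (36.41694259643555, 8.997980117797852) err mm [-3.4  7.5] (62.4333, array([ 0.5912, -0.3559,  0.189 ]), array([-0.3, -0.5,  0.4]), 0.0259, 0.0)
down (67.8833, array([0.5505, 0.1901, 0.1556]), array([-0.1,  0.2,  0.4]), 0.0262, 0.0)
grip (68.2667, array([0.5502, 0.1901, 0.1552]), array([-0.1, -0.2,  0.6]), 0.0096, 35.0)
lift (69.2917, array([0.5496, 0.1899, 0.2589]), array([ 0.4, -0.4,  0.4]), 0.0097, 35.0)
   [ 0.4824 -0.2142] 161.0 [1.621851e+02 2.800000e-02 5.976400e+00]
   [ 0.5798 -0.1149] 107.1 [1.039574e+02 2.870000e-02 5.901400e+00]
lug [ 0.4827 -0.2133] 155.5 [1.585341e+02 2.890000e-02 6.036700e+00]
lug [ 0.4822 -0.2143] 161.4 [1.602301e+02 2.820000e-02 5.988000e+00]
hover (75.9833, array([ 0.4821, -0.2142,  0.1198]), array([ 0.7, -0. , -0.4]), 0.0096, 35.0)
try [0. 0.] z [ 0.4826 -0.2145  0.0642] f [-5.   2.5 14.1] True
released (82.9167, array([ 0.482 , -0.2142,  0.1591]), array([-0.8,  0.8,  0.2]), 0.0257, 0.0)
flag [ 0.47443842 -0.21223389] 161.3553009033203 (36.42611312866211, 9.64206314086914) err mm [-7.7  2. ] (83.625, array([ 0.5499, -0.237 ,  0.1891]), array([ 0. , -0. ,  2.1]), 0.0257, 0.0)
```

Three pins are seated with good flag angles. For the last lug I'll guard against picking up the wrong detection.

```bash
cat > last.py <<'E'
from h import *
p=np.load("pins.npy")[3]
if manip.state()["gripper_width"]>.02: pick(p[:2],(p[2]+np.pi)%(2*np.pi)-np.pi)
for psi,C,z,n in((110,[.54,-.203],.24,"v0"),(107,[.5798,-.1149],.17,"v1"),(107,[.5798,-.1149],.22,"v2"),(150,[.5798,-.1149],.19,"v3")):
    c=nadir_look(C,np.radians(psi),z,n)
    for o in lugs(c):print(n,o[0].round(4),np.degrees(o[1]).round(1),np.round(o[2:],4))
print(st());c=dict(np.load("v1.npz"));cv2.imwrite("pics/v1c.png",np.hstack([dict(np.load(f"v{i}.npz"))["image"][20:290,180:460] for i in(1,3)]))
E
python3 last.py
```

```text
down (89.625, array([0.5713, 0.1296, 0.1556]), array([-0.1,  0.7, -0.3]), 0.0259, 0.0)
grip (90.0083, array([0.571 , 0.1295, 0.1552]), array([-0.7, -0.1,  1.2]), 0.0098, 35.0)
lift (91.0333, array([0.5703, 0.1294, 0.2589]), array([ 0.1,  0.6, -1.5]), 0.0094, 35.0)
v2 [ 0.6922 -0.1657] 153.4 [1.472293e+02 2.580000e-02 5.323800e+00]
(96.1333, array([ 0.6428, -0.1517,  0.1905]), array([-0.7, -0.5, -0.8]), 0.0098, 35.0)
```

View pics/v1c.png

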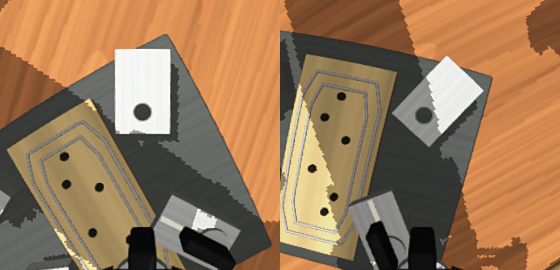

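In the left crop the last lug is overexposed: it is white from (115,48) to (170,133), its hole is at (143,112), and the line is washed out. I'll take its axis from the plate's rectangle and its hole from the dark disc.

```bash
cat > last2.py <<'E'
from h import *
def plate(c,p):
    g=cv2.cvtColor(c["image"],cv2.COLOR_BGR2GRAY);sat=cv2.cvtColor(c["image"],cv2.COLOR_BGR2HSV)[...,1]
    m=((g>170)&(sat<40)).astype(np.uint8);u,v=wproj(c,[*p,.055])[0]
    ks=cv2.findContours(m,cv2.RETR_CCOMP,cv2.CHAIN_APPROX_NONE)[0];mm=lambda k:(wplane(c,k[:,0],.055)[:,:2]*1000).astype(np.float32)
    k=[k for k in ks if cv2.contourArea(k)>800 and cv2.pointPolygonTest(k,(u,v),True)>-5][0];r=cv2.minAreaRect(mm(k))
    M=[cv2.moments(q) for q in ks if 100<cv2.contourArea(q)<500 and np.hypot(*(q[:,0].mean(0)-(u,v)))<15][0]
    h=wplane(c,[M["m10"]/M["m00"],M["m01"]/M["m00"]],.055)[0,:2]
    l=np.array(r[0])/1000-h;an=r[2]+(90 if r[1][0]<r[1][1] else 0);d=np.array([np.cos(np.radians(an)),np.sin(np.radians(an))])
    if d@l<0:an+=180
    print("plate",np.round(r[1],1),"hole",h.round(4),"phi",round(an%360,2),"via centre",np.degrees(np.arctan2(l[1],l[0])).round(2),np.hypot(*l).round(4));return h,np.radians((an+180)%360-180)
o=plate(dict(np.load("v1.npz")),[.5798,-.1149])
c=nadir_look(o[0],o[1],.17,"v4");o=plate(c,o[0])
np.save("last.npy",[*o[0],o[1]])
E
python3 last2.py
```

```text
plate [38.1 59.9] hole [ 0.58   -0.1144] phi 106.68 via centre 105.44 0.0149
plate [38.2 59.4] hole [ 0.5801 -0.1143] phi 106.97 via centre 106.83 0.0148
```

```bash
cat > last3.py <<'E'
from h import *
l=np.load("last.npy");o=(l[:2],l[2])
if place(o):
    release();c=nadir_look(o[0],o[1],.19,"aft3");f=flag(c,o[0]+.009*np.array([np.cos(o[1]),np.sin(o[1])]),.093)
    print("flag",f[0],np.degrees(f[1])%180,f[2:],"err mm",(1000*(f[0]-o[0])).round(1),st())
    c=nadir_look([.57,-.203],np.radians(110),.27,"all");cv2.imwrite("pics/all2.png",c["image"][:,100:560])
    print(st())
E
python3 last3.py
```

```text
hover (99.1333, array([ 0.58  , -0.1143,  0.1198]), array([-0.2, -0.2, -0.8]), 0.0098, 35.0)
try [0. 0.] z [ 0.5805 -0.1144  0.0642] f [-4.   1.3 12.5] True
released (106.0667, array([ 0.5798, -0.1142,  0.159 ]), array([ 0.5,  0.2, -0.2]), 0.0262, 0.0)
flag [ 0.57821796 -0.10647026] 106.94847869873047 (36.4248046875, 8.980889320373535) err mm [-1.8  7.8] (106.775, array([ 0.6006, -0.1828,  0.1891]), array([-0.7, -0.4, -0.9]), 0.0261, 0.0)
(107.6167, array([ 0.5944, -0.2699,  0.2682]), array([-0.3, -0. , -0.4]), 0.0256, 0.0)
```

View pics/all2.png

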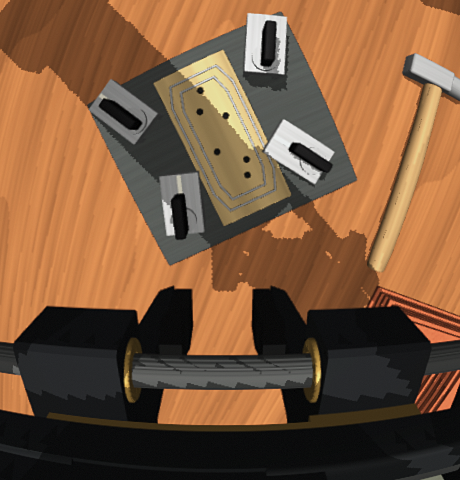

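All four pins sit in their lugs with flags along the lines. Now I push the drawer shut.

```bash
cat > shut.py <<'E'
from h import *
k=np.load("cab.npz");a=float(k["a"]);ex=np.array([np.cos(a),np.sin(a)]);b=k["b"];z=float(k["bz"])-.010
p=b-.161*ex;psi=pick_psi([*p,.3],a+np.pi/2)
manip.set_gripper(.024,25);manip.move_pose([*p,.30],down(psi));fine([*p,.22],.12)
manip.move_linear([*p,z],.08);print(st())
manip.set_gripper(0,25);print(st());f0=manip.state()["contact_force"]
for d in [-.004]+list(np.arange(-.002,.012,.002)):
    q=b+d*ex;manip.move_linear([*q,z],.1 if d==-.004 else .02)
    f=(manip.state()["contact_force"]-f0)[:2]@ex;print(round(d,3),round(f,1))
    if abs(f)>14:break
s=manip.state()["tool_pos"];print("bar along",(s[:2]-b)@ex)
manip.set_gripper(.024);manip.dwell(.3);t=manip.state()["tool_pos"]
manip.move_linear([*t[:2],.30],.15)
r=[.40,-.02,.36];manip.move_pose(r,down(np.pi/2));print(st())
manip.dwell(.3);c=cams.capture("top");np.savez("top2.npz",**c);cv2.imwrite("pics/top2.png",c["image"])
c=cams.capture("scene");cv2.imwrite("pics/scene2.png",c["image"])
P=cloud(dict(np.load("top2.npz")));C=k["C"];L=(P[...,:2]-C)@np.c_[ex,[-ex[1],ex[0]]];Z=P[...,2]
m=(L[...,0]>-.175)&(L[...,0]<-.125)&(abs(L[...,1])<.08)&(Z>.16)&(Z<.18);x=L[...,0][m];print("bar local x",np.median(x[x<np.median(x)+.008]),"was -.1538")
E
python3 shut.py
```

```text
(112.35, array([0.4241, 0.1817, 0.1556]), array([-0.1, -0.1,  0.2]), 0.024, 0.0)
(112.7083, array([0.4251, 0.182 , 0.156 ]), array([ 4.9,  0.9, -1.7]), 0.0101, 25.0)
-0.004 -4.2
-0.002 -5.1
0.0 -5.5
0.002 -4.7
0.004 -10.6
0.006 -17.0
bar along 0.002104510906681465
(118.7167, array([ 0.4005, -0.0196,  0.3597]), array([0.4, 0.4, 0.3]), 0.0237, 0.0)
bar local x -0.1536374701739662 was -.1538
```

View pics/top2.png

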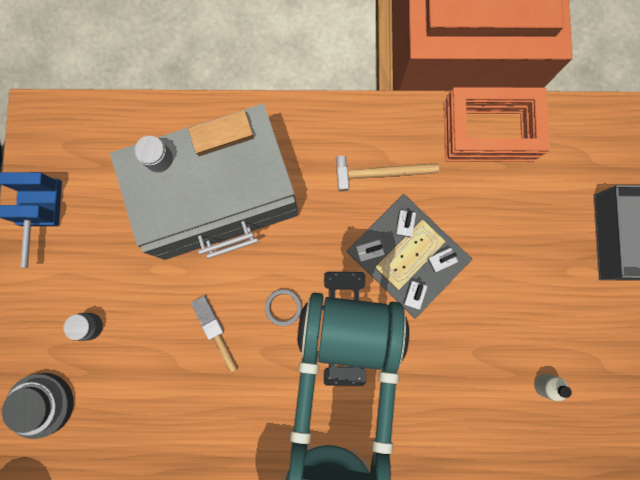

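View pics/scene2.png

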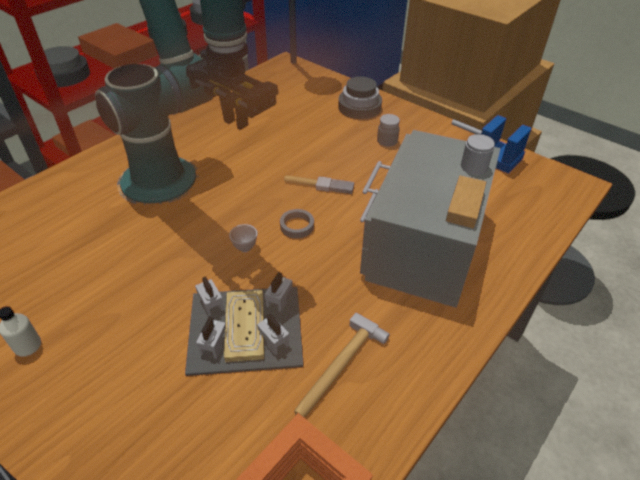

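The drawer is back at its shut position: the bar's local x is -0.1536, against -0.1538 at the start. The four flags stand in their lugs, and the cup, tape roll, brush and mallet haven't moved.

```bash
python3 -c "
from cell import order
print(order.close_job())"
```

```text
the job is handed in; nothing more can be done
None
```

Job handed in at about 119 s (no verdict was returned): all four pins are seated with flags along their lugs' white lines (the last lug's line was overexposed, so I used its plate edges), the drawer is fully shut, and the bystanders did not move.

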